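# Fit a new cartridge to the worktop water filter

## Task

Fit the new cartridge to the drinking-water filter: lower it into the two saddles of the stand with its spigot towards the collet and let it settle there before you let go, then slide it along the saddles so that the spigot goes past the seal in the push-fit collet until it bottoms. Then swing the retaining arm fully shut behind the cartridge, and only after that turn the valve lever to open, in line with the cartridge. Leave the glass, the ramekin and the mug where they stand.

Things in the scene. Friction and masses are not known exactly. Their poses are not given: they have to be found in the camera images.
- cartridge: White filter cartridge lying loose, 0.28 kg. x axis = cylinder axis, rear cap to spigot; origin on the axis at mid-body. Round body 48 mm in diameter, x -62 to +66 mm, tapering to 26 mm at the shoulder, x = +80; grey eight-sided rear cap x -80 to -62 mm, 48 mm across flats, 52 across corners. It lies on a flat of the cap, axis 24 mm above the worktop. Grip it across the body near the middle.
- spigot_tip (a point): Centre of the tip of the cartridge's spigot, 112 mm from the cartridge's origin along its x axis. The spigot is a rigid tube 16 mm in diameter and 32 mm long on the front of the cartridge, chamfered to 11 mm over the last 6 mm, with a 2 mm deep grip groove 21 mm behind the tip.
- stand: Filter stand, fixed: aluminium base plate, x -132 to +153 mm, 112 mm wide, top 12 mm high; two saddles; head at x +82 to +148 mm, radius 25 mm. Origin on the worktop under the middle of a fitted cartridge; x points along the saddles to the head, y to the side of the retaining arm's pivot. An outlet pipe arches from the head to y = -118 mm, 120 mm high; an inlet pipe goes down at x = +176 mm.
- seat (a point): On the saddle axis, 58 mm above the worktop, axes as the stand's: where the cartridge's origin is when it is fully home. Black V saddles (90 degrees, 16 mm long, 50 mm wide, up to 45 mm high) at x = -52 and +30 mm from here hold the cartridge on this axis. With its origin at x = -38 mm or less the spigot is still clear of the head: lower it in there, e.g. at -42 mm.
- collet_mouth (a point): Centre of the open face of the push-fit collet, 82 mm along the stand's x from seat. Bore 18.4 mm wide, 30 mm deep to a hard bottom. Sprung seal grips 9 mm inside, 12 mm apart, need some 10 to 20 N of push to pass; at the bottom they click into the spigot's groove and hold it. Fully home, the cartridge's shoulder stands 2 mm before this face.
- retainer (a joint): Steel retaining arm, 10 mm wide, 46 to 56 mm high, on a vertical pivot at x = -88, y = +44 mm of the stand. 0 = shut: it lies along the stand's -y, 3 mm behind the rear cap of a cartridge that is home; if not home it fouls the cap (never ram it home with the arm). Opens clockwise from above, to 2.1 rad; at 1.57 it points to the stand's -x. Starts open; stays where it is left; friction 0.05 N m.
- retainer_knob (a point): Centre of the top of the arm's black upright knob, 14 mm in diameter, 27 mm tall above the arm, top 83 mm above the worktop. It turns with the arm, 55 mm from its pivot: at joint 0 it is 22 mm to -x and 50 mm to -y of the pivot (stand axes), 30 mm behind the rear cap.
- valve (a joint): Quarter-turn lever on top of the head, on a vertical pivot at x = +129, y = 0 of the stand. 0 = closed: it points to the stand's +y, across the axis. Grows clockwise from above to 1.571 rad = open: it points to the stand's +x, in line with the cartridge. Stops at both ends; starts closed or nearly so; stays where it is left; friction 0.05 N m.
- valve_tip (a point): Centre of the top of the lever's black grip, 52 mm from the pivot, 105 mm above the worktop. The grip is 15 mm wide, 13 mm high and 38 mm long, from 30 to 68 mm out from the pivot; under it there is free space down to 65 mm above the worktop. It can be pushed from the side with closed fingers.
- glass: Small drinking glass, 46 mm wide, 59 mm high, standing behind the stand; origin under its centre. Leave it alone.
- ramekin: Cream ramekin, 73 mm wide, 41 mm high, standing behind the work; origin under its centre. Leave it alone.
- mug: Blue mug, 58 mm wide (82 with handle), 49 mm high, standing behind the work; origin under its centre. Leave it alone.

How it is judged:
On the way, in this order (a step that is already met when the one before it is completed fails the run):
1. the cartridge rests in both saddles, still held, its spigot outside the seal and pointing at the collet (z of cartridge in the frame of seat between -0.003 and 0.003 m and y of cartridge in the frame of seat between -0.004 and 0.004 m and x of cartridge in the frame of seat between -0.08 and -0.02 m and angle between the x axis of cartridge and the x axis of stand, either way round below 0.08 rad and contact force between the fingers and cartridge above 0.5 N), for 0.2 s.
2. the spigot is past the seal and bottomed in the collet (x of cartridge in the frame of seat above -0.002 m and y of cartridge in the frame of seat between -0.003 and 0.003 m and z of cartridge in the frame of seat between -0.003 and 0.003 m and angle between the x axis of cartridge and the x axis of stand, either way round below 0.05 rad), for 0.2 s.
3. the retaining arm is shut behind the cartridge (value of joint retainer below 0.1 rad), for 0.2 s.
4. the valve lever is open, in line with the cartridge (value of joint valve above 1.43 rad), for 0.2 s.
At the end, for the whole second after the job is handed in: The cartridge is at rest in the saddles, within 2.5 mm of bottomed along the axis, within 3 mm sideways and in height and 0.05 rad of the stand's axis; the retaining arm is within 0.1 rad of shut and the valve lever within 0.14 rad of fully open (in line) (x of cartridge in the frame of seat above -0.0025 m and y of cartridge in the frame of seat between -0.003 and 0.003 m and z of cartridge in the frame of seat between -0.003 and 0.003 m and angle between the x axis of cartridge and the x axis of stand, either way round below 0.05 rad and value of joint retainer below 0.1 rad and value of joint valve above 1.43 rad and linear speed of cartridge below 0.02 m/s); the robot touches nothing.
It fails at once if the valve is opened while the retaining arm is still open (value of joint valve above 0.6 rad and value of joint retainer above 0.3 rad).
It fails at once if the glass is moved by more than 20 mm (distance of glass from where it was at the start of the episode above 0.02 m).
It fails at once if the ramekin is moved by more than 20 mm (distance of ramekin from where it was at the start of the episode above 0.02 m).
It fails at once if the mug is moved by more than 20 mm (distance of mug from where it was at the start of the episode above 0.02 m).
It also fails if it takes over 54 s, if anything falls off the work surface, if the arm or the gripper's body presses on something with over 40 N, if the wrist force passes 120 N, or if a joint passes its speed limit or range.

## Robot

A 6-joint arm with a two-finger parallel gripper is mounted at the origin on a cart in front of the work surface, level with it; the furniture and walls round the work are solid. World frame = base frame: x ahead of the robot, y to its left, z up, the work surface at z = 0. Lengths are in m, angles in rad, forces in N, time in s.
With the tool pointing down it reaches from about 0.375 to 0.9 m from the base axis. Payload 3.1 kg.
Tool frame: the origin (TCP) lies at the very end of the fingers, on their centre line; the grasp point (between the pads) lies 19 mm behind it (manip.grasp_offset is the distance from the TCP to the grasp point, in m); z points along the fingers, y is the line along which they close (so a half turn about z gives the same grasp; the last joint's range is limited). The gripper opens to 87 mm and grips with 3 to 60 N. Pads are 19 mm wide; open, the fingers measure 117 mm over their backs; the gripper's body (75 mm by 190 mm) begins 51 mm behind the grasp point.
Start: joints at [-1.31, 0.527, 1.433, -0, 1.181, -0.178], TCP at [0.266, -0.566, 0.223] pointing down, gripper open.
Joint ranges: [-3.08, 3.08], [-0.75, 2.2], [0.22, 2.44], [-1.43, 4.57], [0, 2.65], [-2.85, 2.85]. Speed limits (rad/s): [2.79, 2.79, 3.14, 3.14, 3.14, 3.14].

## Interface

Orientations are given as a unit quaternion [w, x, y, z].
In Python, from rig import manip gives the robot as it stands.
- The arm moves only by the tool send_rows, never from a script. Its argument "deltas" is a list of rows, each a list of 5 numbers: the closure, from 0 (fully open) to 1 (shut), then the shift along the tool's x, y, z in cm, then the turn about the tool's z in degrees. A call has 1 to 8 rows; each row shifts and turns the commanded pose from where the row before left it, along the tool's axes as they then stand; what a row does not reach is not made up. A row lasts 1/8 s, in which the tool goes at most 62.5 mm and 10.7 degrees, less where a joint would pass 70% of its speed; a pose out of reach is approached as far as the arm can. A call with a gripper value outside its range is refused whole. The fingers move at their own pace and stop on an object; "newtons" is the grip in N (left out, the last holds). Time passes only in rows, so rows that do not move let the fingers close. It gives the time, the measured TCP pose, the force, the opening and the grip force at its end, in the units of the state.
- manip.read_state(): the state, without advancing time (a new reading comes with each control period).
- manip.snapshot(name): name is "side" or "top" or "wrist"; returns a dict with "frame" (480x640x3 uint8, red, green, blue), "range_z" (480x640 float32, m along the optical axis (not along the pixel's ray), 0 where there is no reading), "fx", "fy", "cx", "cy" (pixels), "k1" (the pictures are not rectified: a ray, as slopes to the right and down, at radius r is drawn at 1 + k1 r^2 times it, then the intrinsics apply), "R" (3x3) and "t" (3): a world point X has camera coordinates R X + t; the wrist camera has in their place "mount" (4x4, takes a point from camera to tool coordinates, whose origin is the TCP and whose axes are the flange's). Camera axes: x right, y down, z forward; pixel columns grow to the right and rows downward; lengths in m; the calibration is good to about 2 mm. A picture is of the moment at which its call begins: read the wrist's pose just before it.
- manip.job_done(): hands the job in; it is judged then, once.
The state is a dict: "t": time; "joints": joint angles; "qd": joint speeds; "joint_efforts": joint torques, N m; "tcp_pos": TCP position; "tcp_rot": TCP orientation; "wrist_force": force on the tool from outside, world axes, zero at the start; "torque": the same for the moment, N m; "grip_width": opening from 0.0 (shut) to 1.0 (fully open); "grip_force": force on a finger pad.
Only numpy, scipy, OpenCV 4.12 (cv2) and the standard library are available. Lean on these libraries where they do the work, as an engineer would, in place of code of your own. Each camera call takes 0.05 s, during which the arm holds its last target. There are 200 camera calls.

## Working session

There is one attempt and no reset: what is moved stays moved. The work goes in short steps, Python scripts to look and compute and a tool call to move; the robot and the scene stay as the last step left them, time stands still between calls to the robot, and variables do not carry over. Pictures are saved under pics/ and viewed, at most 10 in all, crops included, and the job is handed in when it is done.

Besides the shell and the picture viewer there is one more tool, called after "Emit:" as name(argument=value, ...), one argument or row to a line, values as JSON. send_rows: Moves the arm, as the interface text tells. Its arguments: {"type":"object","properties":{"deltas":{"type":"array"},"newtons":{"type":"number"}},"required":["deltas"]}

```bash
mkdir -p pics; ls; python3 - <<'E'
from rig import manip
import cv2,numpy as np,pickle
s=manip.read_state();print(s)
for n in("top","side"):
    d=manip.snapshot(n);pickle.dump(d,open(f"pics/{n}0.pkl","wb"))
    cv2.imwrite(f"pics/{n}0.png",d["frame"][:,:,::-1])
    print(n,{k:np.round(d[k],4).tolist() for k in d if k not in("frame","range_z")})
E
```

```text
pics
{'t': 0.0, 'joints': array([-1.31053012e+00,  5.28478899e-01,  1.43391317e+00, -3.20740599e-06,
        1.18140190e+00, -1.78492778e-01]), 'qd': array([-0.00124514,  0.0014567 ,  0.00112292, -0.00275431,  0.00281292,
       -0.00065903]), 'joint_efforts': array([ 1.03320883e-03, -4.40046036e+01, -1.76590115e+01,  6.36162492e-02,
        5.83702116e-02, -1.55629732e-04]), 'tcp_pos': array([ 0.26534601, -0.56505678,  0.22156037]), 'tcp_rot': array([-1.09967614e-03,  9.76031951e-01,  2.17624491e-01, -4.64714312e-05]), 'wrist_force': array([-0.92189722, -0.33480921,  0.56345179]), 'torque': array([-0.0210158 , -0.00990692, -0.00484845]), 'grip_force': 0.0, 'grip_width': 1.0014840274591088}
top {'fx': 535.5049, 'fy': 535.5049, 'cx': 315.3772, 'cy': 244.3571, 'k1': -0.092, 'R': [[-0.0092, -0.9998, 0.0181], [-0.9925, 0.0069, -0.122], [0.1219, -0.0191, -0.9924]], 't': [-0.1319, 0.5814, 1.055]}
side {'fx': 472.1421, 'fy': 472.1421, 'cx': 324.0714, 'cy': 239.5645, 'k1': -0.0581, 'R': [[-0.9258, -0.3773, -0.0237], [-0.1775, 0.4891, -0.854], [0.3338, -0.7864, -0.5198]], 't': [0.4972, 0.2359, 0.8382]}
```

View pics/top0.png

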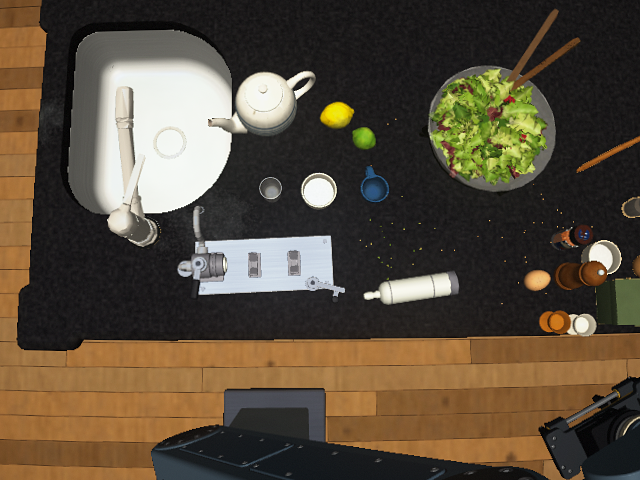

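View pics/side0.png

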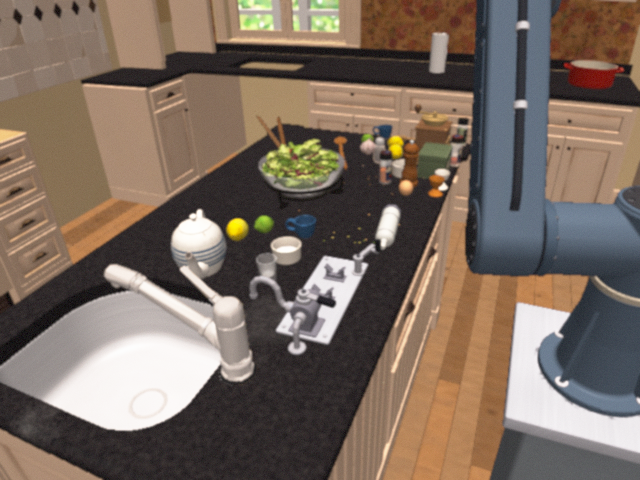

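The top view shows the cartridge at about (418,290) with its spigot to the left at (368,295). The stand is around (265,265) with the head on the left at (210,265), so stand x ≈ world +y. The knob is near (337,293) and the valve grip near (194,285). The glass, ramekin and mug are at (270,188), (319,190) and (375,188).

```bash
cat > h.py <<'E'
import numpy as np,cv2,pickle
from scipy.spatial.transform import Rotation as Ro
def pose(d,s=None):
    if "R" in d: return np.array(d["R"]),np.array(d["t"])
    M=np.array(d["mount"]); q=s["tcp_rot"]; Rt=Ro.from_quat([q[1],q[2],q[3],q[0]]).as_matrix()
    Rwc=Rt@M[:3,:3]; c=Rt@M[:3,3]+s["tcp_pos"]; return Rwc.T,-Rwc.T@c
def rays(d,uv,s=None):
    uv=np.atleast_2d(np.array(uv,float)); R,t=pose(d,s)
    p=np.c_[(uv[:,0]-d["cx"])/d["fx"],(uv[:,1]-d["cy"])/d["fy"]]; q=p.copy()
    for _ in range(10): q=p/(1+d["k1"]*(q**2).sum(1,keepdims=True))
    return -R.T@t, np.c_[q,np.ones(len(q))]@R      # centre, dirs with unit optical depth
def plane(d,uv,z,s=None):
    c,v=rays(d,uv,s); return c+v*((z-c[2])/v[:,2])[:,None]
def cloud(d,s=None):
    vv,uu=np.mgrid[:480,:640]; c,v=rays(d,np.c_[uu.ravel(),vv.ravel()],s)
    z=d["range_z"].ravel(); P=c+v*z[:,None]; P[z==0]=np.nan; return P.reshape(480,640,3)
def proj(d,X,s=None):
    R,t=pose(d,s); x=np.atleast_2d(X)@R.T+t; q=x[:,:2]/x[:,2:]
    q=q*(1+d["k1"]*(q**2).sum(1,keepdims=True)); return q*[d["fx"],d["fy"]]+[d["cx"],d["cy"]]
def tri(*cr):
    A=0;b=0
    for c,v in cr:
        v=v/np.linalg.norm(v);M=np.eye(3)-np.outer(v,v);A=A+M;b=b+M@c
    return np.linalg.solve(A,b)
E
python3 - <<'E'
from h import *
np.set_printoptions(precision=4,suppress=True)
for n in("top","side"):
    d=pickle.load(open(f"pics/{n}0.pkl","rb"));P=cloud(d);f=d["frame"].astype(int)
    x0,y0,z0=P[...,0],P[...,1],P[...,2]
    print(n,"worktop z",np.nanmedian(z0[(abs(x0-.6)<.1)&(abs(y0)<.5)&(z0<.01)]) )
    if n=="top":
        box=np.zeros((480,640),bool);box[262:312,358:465]=1
        m=box&(z0>.012)&(f.sum(2)>120)
        # plate
        pl=np.zeros((480,640),bool);pl[228:302,185:340]=1
        pm=pl&(z0>.006)&(z0<.018); print("plate px",pm.sum(),np.median(z0[pm]))
        r=cv2.minAreaRect(P[pm][:,:2].astype(np.float32)*1000);print("plate",r,cv2.boxPoints(r))
    else:
        # cartridge region from proximity
        m=(z0>.012)&(z0<.07)&(f.sum(2)>150)&(x0>.35)&(x0<.55)&(y0<-.05)&(y0>-.35)
    Q=P[m];print("cart",len(Q),Q.min(0),Q.max(0))
    w=Q[:,:2]-Q[:,:2].mean(0);u=np.linalg.svd(w,full_matrices=False)[2][0];a=w@u
    print("axis",u,"mean",Q.mean(0),"extent",np.percentile(a,[0.3,99.7]),"zmax",np.percentile(Q[:,2],99))
    for nm,px in(("knob",0),("valve",0)):pass
d=pickle.load(open("pics/top0.pkl","rb"));P=cloud(d)
for (u,v) in [(337,292),(333,293),(312,283),(194,290),(194,285),(198,265),(254,265),(293,262),(380,295),(418,289),(450,284),(454,283)]: print(u,v,P[v,u],d["frame"][v,u])
for n,b in(("top",(220,310,175,350)),("side",(190,360,230,410))):
    d=pickle.load(open(f"pics/{n}0.pkl","rb"));c=d["frame"][b[0]:b[1],b[2]:b[3],::-1]
    cv2.imwrite(f"pics/{n}c.png",cv2.resize(c,None,fx=4 if n=="top" else 3.5,fy=4 if n=="top" else 3.5,interpolation=cv2.INTER_CUBIC))
E
```

```text
top worktop z -7.024725982684998e-05
plate px 5848 0.012110606752872122
plate ((543.2030639648438, -17.706634521484375), (312.1908264160156, 150.37203979492188), 88.94233703613281) [[ 465.1485 -172.3876]
 [ 615.495  -175.1633]
 [ 621.2576  136.9743]
 [ 470.9111  139.75  ]]
cart 1941 [ 0.4578 -0.4268  0.0179] [ 0.5237 -0.2346  0.0538]
axis [-0.1401  0.9901] mean [ 0.4887 -0.3394  0.0417] extent [-0.0853  0.1036] zmax 0.05131126213301957
side worktop z -0.0012170393606409369
cart 937 [ 0.4608 -0.3497  0.012 ] [ 0.5495 -0.0503  0.0682]
axis [0.1627 0.9867] mean [ 0.4957 -0.2015  0.035 ] extent [-0.1485  0.1475] zmax 0.06027655843504796
337 292 [ 0.4824 -0.1783  0.0568] [185 192 203]
333 293 [ 0.4807 -0.1706  0.0514] [96 95 97]
312 283 [ 0.5004 -0.1288  0.0632] [74 78 86]
194 290 [0.4865 0.0953 0.105 ] [48 48 50]
194 285 [0.496  0.0956 0.1045] [44 43 44]
198 265 [0.5336 0.0875 0.1095] [ 99 104 115]
254 265 [ 0.54   -0.0107  0.0256] [174 170 173]
293 262 [ 0.546  -0.0905  0.0206] [172 169 172]
380 295 [ 0.4763 -0.2671  0.0324] [195 193 174]
418 289 [ 0.487  -0.3419  0.0491] [248 247 237]
450 284 [ 0.4963 -0.4076  0.0491] [251 249 238]
454 283 [ 0.4982 -0.4158  0.0492] [137 134 136]
```

View pics/topc.png

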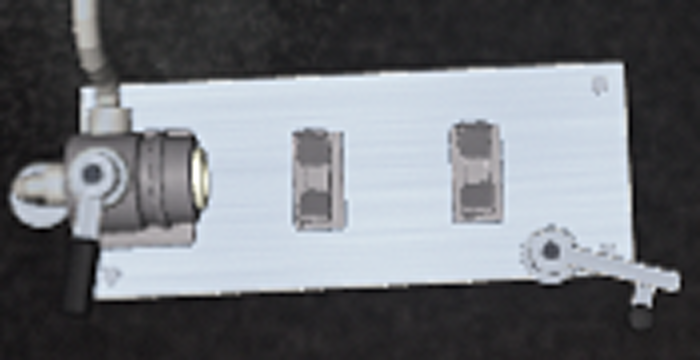

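The crop shows the plate with saddles at crop (318,180) and (476,172), the collet mouth at about (205,178), and the valve lever pointing down (closed) with its grip at (78,275). The retainer pivot is at (550,250), with the arm pointing right and slightly down and the black knob at (641,317), so the arm is open.

```bash
cat >> h.py <<'E'
from scipy.optimize import least_squares
def cyl(Q,r,p0):  # axis x=a+b*y', z=c+e*y' (y'=y-y0)
    y0=Q[:,1].mean()
    def f(p):
        u=np.array([p[1],1,p[3]]);u/=np.linalg.norm(u);w=Q-[p[0],y0,p[2]]
        return np.linalg.norm(np.cross(w,u),axis=1)-r
    o=least_squares(f,p0,loss="soft_l1",f_scale=.001);return o.x,y0,np.median(abs(o.fun))
E
python3 - <<'E'
from h import *
from rig import manip
np.set_printoptions(precision=4,suppress=True)
d=pickle.load(open("pics/top0.pkl","rb"));P=cloud(d);f=d["frame"].astype(int);x,y,z=[P[...,i] for i in range(3)]
b=(x>.44)&(x<.54)&(y<-.23)&(y>-.44)&(z>.015)
for k in range(1):
    m=b&(z>.03)&(y>-.40)&(y<-.30);p,y0,e=cyl(P[m],.024,[.487,-.14,.024,0]);print("body cyl",m.sum(),p,y0,e)
print("yrange",np.nanmin(y[b]),np.nanmax(y[b]))
# cap boundary: brightness drop
u=np.array([p[1],1,0]);u/=np.linalg.norm(u)
m=b&(z>.035);s=(P-[p[0],y0,.024])@u;g=f.sum(2)
for lo in np.arange(-.095,-.05,.004):
    k=m&(s>lo)&(s<=lo+.004);print(round(lo+.002,3),k.sum(),g[k].mean() if k.any() else 0)
k=b&(z>.015)&(s>.05);print("tip s max",np.sort(s[k])[-12:])
# plate
pl=(z>.006)&(z<.018)&(f.min(2)>120)&(x>.44)&(x<.64)
top=[];bot=[]
for c in range(205,330,3):
    r=np.where(pl[225:305,c])[0]+225
    top.append([c,r.min()-.5]);bot.append([c,r.max()+.5])
for nm,l in(("far",top),("near",bot)):
    Q=plane(d,l,.012);c=np.polyfit(Q[:,1],Q[:,0],1);w=abs(np.polyval(c,Q[:,1])-Q[:,0])<.002;c=np.polyfit(Q[w,1],Q[w,0],1);print(nm,c,w.sum())
r=[[ (np.where(pl[v,300:345])[0]+300).max()+.5,v] for v in range(240,275,3)]
Q=plane(d,r,.012);c=np.polyfit(Q[:,0],Q[:,1],1);print("right",c,abs(np.polyval(c,Q[:,0])-Q[:,1]).max())
for nm,a in(("saddle1",(240,282,245,265)),("saddle2",(240,285,284,304))):
    q=P[a[0]:a[1],a[2]:a[3]].reshape(-1,3);q=q[q[:,2]>.0185];print(nm,len(q),q.min(0),q.max(0),q[q[:,2]>.035].mean(0))
q=P[250:292,180:235].reshape(-1,3);q=q[(q[:,2]>.05)&(q[:,2]<.09)]; print("head",np.nanmax(q,0),np.nanmin(q,0))
w=manip.snapshot("wrist");print({k:np.round(w[k],4).tolist() for k in w if k not in("frame","range_z")})
E
```

```text
body cyl 1108 [ 0.4903 -0.141   0.0237 -0.0023] -0.34988870778134973 0.0010435796758496395
yrange -0.42676796606916645 -0.23458610480533715
-0.093 0 0
-0.089 0 0
-0.085 0 0
-0.081 0 0
-0.077 4 279.0
-0.073 40 331.125
-0.069 44 352.27272727272725
-0.065 43 350.9767441860465
-0.061 49 367.53061224489795
-0.057 39 634.7692307692307
-0.053 41 674.8780487804878
-0.049 37 683.4324324324324
tip s max [0.1128 0.1139 0.1139 0.114  0.1141 0.1142 0.1145 0.115  0.1156 0.116
 0.1162 0.1164]
far [-0.0389  0.5962] 41
near [-0.0416  0.4851] 37
right [ 0.0476 -0.1973] 0.0009808470718392914
saddle1 178 [ 0.5177 -0.0225  0.0186] [0.5654 0.0003 0.0476] [ 0.5416 -0.0102  0.0405]
saddle2 179 [ 0.5212 -0.107   0.0187] [ 0.5687 -0.0802  0.0478] [ 0.5437 -0.0919  0.0412]
head [0.5679 0.1346 0.0898] [0.5121 0.0419 0.0505]
{'fx': 414.8678, 'fy': 414.8678, 'cx': 311.3183, 'cy': 238.5557, 'k1': -0.0725, 'mount': [[0.0008, -0.9528, -0.3035, 0.0856], [1.0, 0.001, -0.0003, 0.001], [0.0006, -0.3035, 0.9528, -0.1625], [0.0, 0.0, 0.0, 1.0]]}
```

Measured:

| Thing | World position | Direction |
|---|---|---|
| Cartridge origin | (0.490, -0.347) | 98.0° |
| Stand origin | (0.542, -0.040) | 92.3° |

The heights, plate width, saddle positions and lengths all agree with the text. I'll move above the cartridge, turn the tool, then look with the wrist camera.

Emit:
send_rows(
  deltas=[
    [0,3,-1,0,0],
    [0,5.4,-2.1,0,0],
    [0,5.5,-2.1,0,0],
    [0,5.5,-2.1,0,0],
    [0,5.5,-2.1,0,0],
    [0,5,-1.7,0,0],
    [0,0,0,0,-4],
    [0,0,0,0,-9.9],
  ],
)

```text
t: 1.15
tcp_pos: [0.4897, -0.337, 0.2222]
tcp_rot: [-0.0, 0.941, 0.338, -0.0]
wrist_force: [-0.6, 0.1, 1.2]
grip_width: 0.999
grip_force: 0.0
```

Emit:
send_rows(
  deltas=[
    [0,0,0,0,-10],
    [0,0,0,0,-10],
    [0,0,0,0,-10],
    [0,0,0,0,-10],
    [0,0,0,0,-10],
    [0,0,0,0,-9],
    [0,0,0,0,0],
    [0,0,0,0,0],
  ],
)

```text
t: 2.15
tcp_pos: [0.489, -0.3381, 0.2224]
tcp_rot: [-0.0, 0.657, 0.754, 0.0]
wrist_force: [-0.1, -0.5, 0.3]
grip_width: 0.998
grip_force: 0.0
```

```bash
cat >> h.py <<'E'
def wrist(n):
    from rig import manip
    s=manip.read_state();d=manip.snapshot("wrist");pickle.dump((d,s),open(f"pics/{n}.pkl","wb"))
    cv2.imwrite(f"pics/{n}.png",d["frame"][:,:,::-1]);return d,s
def tool(s):
    q=s["tcp_rot"];return Ro.from_quat([q[1],q[2],q[3],q[0]]).as_matrix()
def togo(s,xyz,yawdeg):
    R=tool(s);return np.round(R.T@(np.array(xyz)-s["tcp_pos"])*100,2),"turn",round(np.degrees(np.arctan2(R[1,0],R[0,0]))-yawdeg,2)
E
cat > cart.py <<'E'
from h import *
import sys
np.set_printoptions(precision=4,suppress=True)
d,s=wrist(sys.argv[1]);print(s["t"],s["tcp_pos"],tool(s)[:,0],s["joints"],s["wrist_force"])
P=cloud(d,s);f=d["frame"].astype(int);x,y,z=[P[...,i] for i in range(3)]
print("worktop",np.nanmedian(z[(z<.01)]))
b=(x>.44)&(x<.55)&(y<-.22)&(y>-.45)&(z>.012)&(z<.06)
m=b&(z>.03)&(y>-.40)&(y<-.30);p,y0,e=cyl(P[m],.024,[.487,-.14,.024,0]);print("cyl",m.sum(),p,y0,e)
u=np.array([p[1],1,p[3]]);u/=np.linalg.norm(u);S=(P-[p[0],y0,p[2]])@u;k=b&(S>.09);print("tip",np.sort(S[k])[[0,-30,-10,-3]] if k.sum()>40 else None)
g=f.sum(2);sat=f.max(2)-f.min(2)
for lo in np.arange(-.072,-.050,.002):
    k=b&(z>.035)&(S>lo)&(S<=lo+.002);print(round(lo+.001,3),k.sum(),round(g[k].mean()) if k.any() else 0,end="; ")
E
python3 cart.py w1
```

```text
2.15 [ 0.489  -0.3381  0.2224] [-0.1377  0.9905  0.0004] [-0.7928  0.4865  1.5114  0.0001  1.1441 -0.931 ] [-0.1102 -0.5147  0.3058]
worktop -0.0005739558049912552
cyl 5934 [ 0.4938 -0.141   0.0239  0.0003] -0.3479829382712402 0.00039213617659853393
tip [0.0904 0.1141 0.1156 0.1156]
-0.071 109 505; -0.069 90 504; -0.067 110 513; -0.065 94 511; -0.063 107 512; -0.061 97 519; -0.059 127 621; -0.057 96 741; -0.055 90 750; -0.053 101 747; -0.051 89 751;
```

View pics/w1.png

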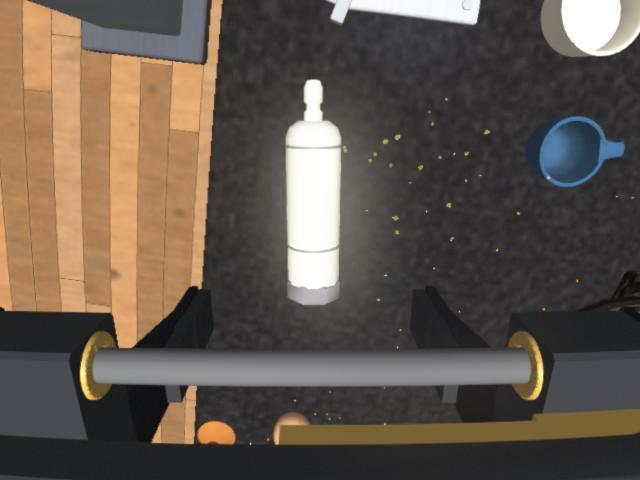

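The wrist view shows the cartridge with its cap at (314,290) and tip at (313,85), aligned with the tool. The fitted axis is 24 mm high, matching the text. I'll grasp 10 mm ahead of the origin so the fingers fit between the saddles.

Emit:
send_rows(
  deltas=[
    [0,0.3,0.3,4,0],
    [0,0,0,5,0],
    [0,0,0,5,0],
    [0,0,0,4,0],
    [0,0,0,2.1,0],
    [0,0,0,1,0],
    [0,0,0,0,0],
    [0.3,0,0,0,0],
  ],
  newtons=30,
)

```text
t: 3.2
tcp_pos: [0.4923, -0.3355, 0.0126]
tcp_rot: [0.001, 0.656, 0.755, -0.0]
wrist_force: [0.3, 0.1, 1.0]
grip_width: 0.949
grip_force: 0.0
```

Emit:
send_rows(
  deltas=[
    [0.5,0,0,0,0],
    [0.7,0,0,0,0],
    [1,0,0,0,0],
    [1,0,0,0,0],
    [1,0,0,0,0],
    [1,0,0,0,0],
  ],
)

```text
t: 3.95
tcp_pos: [0.4913, -0.3347, 0.0117]
tcp_rot: [-0.0, 0.656, 0.755, -0.0]
wrist_force: [-2.6, 0.3, 2.8]
grip_width: 0.543
grip_force: 30.0
```

Emit:
send_rows(
  deltas=[
    [1,0,0,-1,0],
    [1,0,0,-3,0],
    [1,0,0,-4,2.7],
    [1,0,0,-4,3],
    [1,0,0,-4,0],
    [1,3,-0.6,-3,0],
    [1,4,-0.6,0,0],
    [1,4,-0.6,0,0],
  ],
)

```text
t: 4.95
tcp_pos: [0.4687, -0.2243, 0.202]
tcp_rot: [0.0, 0.693, 0.721, 0.0]
wrist_force: [0.5, 0.1, -3.0]
grip_width: 0.542
grip_force: 30.0
```

Emit:
send_rows(
  deltas=[
    [1,4,-0.6,0,0],
    [1,4,-0.6,0,0],
    [1,3,-0.6,0,0],
    [1,1.7,0,0,0],
    [1,0,0,0,0],
    [1,0,0,0,0],
  ],
)

```text
t: 5.7
tcp_pos: [0.447, -0.1007, 0.2017]
tcp_rot: [0.001, 0.693, 0.721, 0.0]
wrist_force: [1.0, -0.5, -4.8]
grip_width: 0.547
grip_force: 30.0
```

```bash
python3 - <<'E'
from h import *
np.set_printoptions(precision=4,suppress=True)
d,s=wrist("w2");print(s["t"],s["tcp_pos"],tool(s)[:,0],s["grip_width"],s["grip_force"])
P=cloud(d,s);f=d["frame"].astype(int);x,y,z=[P[...,i] for i in range(3)]
for nm,yy in(("s30",-.0102),("s-52",-.092)):
    m=(abs(y-yy)<.014)&(x>.51)&(x<.585)&(z>.016)&(z<.05);Q=P[m]
    if len(Q)>20: h=Q[Q[:,2]>.04];print(nm,len(Q),"x",np.percentile(Q[:,0],[1,99]),"y",np.percentile(h[:,1],[2,98]),"zmax",np.percentile(Q[:,2],99),h[:,0].mean())
m=(z>.008)&(z<.016)&(f.min(2)>110);Q=P[m];print("plate",len(Q),np.median(Q[:,2]))
for q in np.arange(-.16,.04,.02):
    k=m&(abs(y-q)<.004);print(round(q,3),np.percentile(x[k],[.5,99.5]) if k.sum()>20 else 0)
print("plate ymin",np.nanpercentile(y[m],.2))
k=(z>.05)&(z<.1)&(y>.02)&(x>.5);print("head",k.sum(),np.nanmin(P[k],0) if k.any() else 0,np.nanmax(P[k],0) if k.any() else 0)
E
```

```text
5.7 [ 0.447  -0.1007  0.2017] [-0.0406  0.9992 -0.0013] 0.5468982417725078 29.977081418037415
s30 1647 x [0.5202 0.5669] y [-0.0167 -0.0007] zmax 0.04516628946216512 0.5442495503131709
s-52 1374 x [0.5232 0.5698] y [-0.098  -0.0817] zmax 0.04504114394539863 0.5470375190725077
plate 29473 0.012336528010625514
-0.16 [0.5156 0.7235]
-0.14 [0.5251 0.7275]
-0.12 [0.5087 0.7193]
-0.1 [0.5086 0.6027]
-0.08 [0.5063 0.6014]
-0.06 [0.4956 0.6009]
-0.04 [0.4899 0.6001]
-0.02 [0.4886 0.5993]
-0.0 [0.4878 0.5982]
0.02 [0.4873 0.5974]
plate ymin -0.16978198263261665
head 1513 [0.5192 0.0427 0.05  ] [0.5627 0.0582 0.0821]
```

View pics/w2.png

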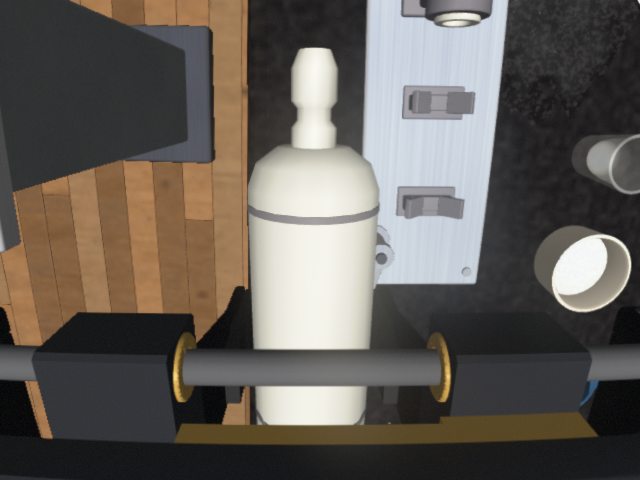

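The wrist view shows both saddles, at (437,102) and (430,203), the collet mouth at (458,18), and the held cartridge with its tip at (315,50). The stand origin works out at about (0.545, -0.0385). I'll check the held cartridge's pose in the tool frame.

```bash
python3 - <<'E'
from h import *
np.set_printoptions(precision=4,suppress=True)
d,s=pickle.load(open("pics/w2.pkl","rb"));P=cloud(d,s);T=(P-s["tcp_pos"])@tool(s) # tool coords
x,y,z=[T[...,i] for i in range(3)]
m=(abs(y)<.035)&(x>.0)&(x<.13)&(z<.03)&(z>-.06)&(d["frame"].min(2)>90)
b=m&(x<.07)&(x>.025)
Q=T[b][:,[1,0,2]];p,x0,e=cyl(Q,.024,[0,0,-.013,0]);print("body axis y,slope,z,slope",p,"at x",x0,e)
sp=m&(x>.09);Q=T[sp];print("tip x",np.percentile(Q[:,0],[98,99.5,100]),np.median(Q[Q[:,0]>.105][:,1]) if (Q[:,0]>.105).any() else 0,len(Q))
print(togo(s,[.5447+.0013,-.0385-.032,.1],92.3))
E
```

```text
body axis y,slope,z,slope [ 0.0024  0.0054 -0.0116  0.0796] at x 0.04826034787763876 0.0007374349161068244
tip x [0.1021 0.1024 0.1026] 0 1694
(array([ 2.62, 10.  , 10.19]), 'turn', np.float64(0.03))
```

Emit:
send_rows(
  deltas=[
    [1,0.6,2,0,0],
    [1,1,4,0,0],
    [1,1,3.8,0,0],
    [1,0,0,3,0],
    [1,0,0,4,0],
    [1,0,0,3,0],
    [1,0,0,0,0],
    [1,0,0,0,0],
  ],
)

```text
t: 6.75
tcp_pos: [0.544, -0.0705, 0.1023]
tcp_rot: [0.001, 0.693, 0.721, 0.0]
wrist_force: [-0.1, -0.3, -2.3]
grip_width: 0.54
grip_force: 30.0
```

```bash
python3 - <<'E'
from h import *
from rig import manip
np.set_printoptions(precision=4,suppress=True)
s=manip.read_state();print(s["t"],s["tcp_pos"],s["wrist_force"],s["grip_width"]);d=manip.snapshot("top");e=manip.snapshot("side")
P=cloud(d);x,y,z=[P[...,i] for i in range(3)];f=d["frame"]
m=(abs(x-.543)<.05)&(y>-.06)&(y<.06)&(z>.085)&(f.min(2)>110);Q=P[m]
print(len(Q),np.percentile(Q,[1,50,99],axis=0) if len(Q)>5 else 0)
a=np.vstack([d["frame"][190:330,160:480],e["frame"][190:330,200:520]]);cv2.imwrite("pics/c3.png",cv2.resize(a,None,fx=2,fy=2)[:,:,::-1])
E
```

```text
6.75 [ 0.544  -0.0705  0.1023] [-0.071  -0.3244 -2.3362] 0.5404666046492659
286 [[ 0.5036 -0.0597  0.1148]
 [ 0.5371 -0.0146  0.1344]
 [ 0.5531  0.0193  0.5058]]
```

View pics/c3.png

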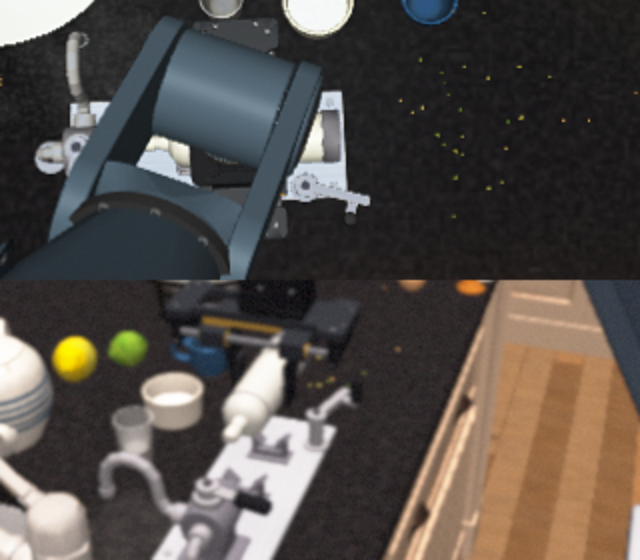

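The side view shows the cartridge above the saddles pointing at the head, with its tip at crop (235,432). I'll lower it near the saddles and compare the cartridge axis with the collet in the wrist view.

Emit:
send_rows(
  deltas=[
    [1,0,0,1.5,0],
    [1,0,0,2,0],
    [1,0,0,0.8,0],
    [1,0,0,0,0],
    [1,0,0,0,0],
  ],
)

```text
t: 7.48
tcp_pos: [0.5433, -0.0697, 0.059]
tcp_rot: [0.001, 0.692, 0.721, 0.0]
wrist_force: [0.7, 0.1, -3.8]
grip_width: 0.545
grip_force: 30.0
```

```bash
cat > held.py <<'E'
from h import *
import sys
np.set_printoptions(precision=4,suppress=True)
d,s=wrist(sys.argv[1]);P=cloud(d,s);print(s["t"],s["tcp_pos"],s["wrist_force"],s["grip_width"]);T=(P-s["tcp_pos"])@tool(s)
x,y,z=[T[...,i] for i in range(3)];br=d["frame"].min(2)>90
m=(abs(y)<.035)&(z<.03)&(z>-.06)&br
Q=T[m&(x<.07)&(x>.025)][:,[1,0,2]];p,x0,e=cyl(Q,.024,[0,0,-.013,0]);print("body y,sl,z,sl",p,"at",x0,e,len(Q))
Q=T[m&(x>.085)&(x<.100)];
if len(Q)>30: q=cyl(Q[:,[1,0,2]],.008,[0,0,-.013,0]);print("spigot",q,"xmax",Q[:,0].max(),len(Q))
h=(x>.116)&(x<.17)&(abs(y)<.04)&(z<.02)&(z>-.06);Q=T[h];print("head n",len(Q),np.nanmin(Q,0) if len(Q) else 0)
Q=T[(x>.118)&(x<.14)&(abs(y)<.03)&(z<-.005)]
if len(Q)>100: print("head cyl",cyl(Q[:,[1,0,2]],.025,[0,0,-.013,0]))
E
python3 held.py w4
```

```text
7.475 [ 0.5433 -0.0697  0.059 ] [ 0.7359  0.1313 -3.8126] 0.5446478996803465
body y,sl,z,sl [ 0.0024  0.0132 -0.0114  0.094 ] at 0.0488018124493659 0.0008394911211997667 17431
spigot (array([ 0.0028,  0.0091, -0.0127,  0.0461]), np.float64(0.09234282167308236), np.float64(0.00038972469472599996)) xmax 0.099997205226026 2175
head n 1269 [ 0.116  -0.0187 -0.0185]
```

View pics/w4.png

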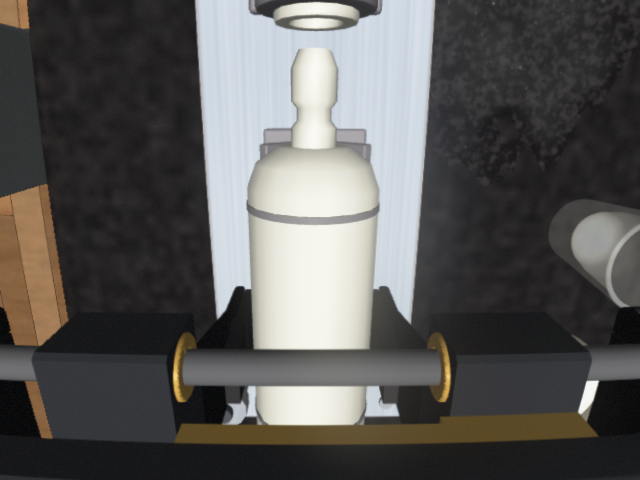

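In the wrist view the spigot centre is at column 314, the collet mouth at about 316 and the saddle centre at about 315. The cartridge is aligned, with a gap of about 11 mm to the mouth. Lowering it into the saddles.

Emit:
send_rows(
  deltas=[
    [1,0,0,0.5,0],
    [1,0,0,0.4,0],
    [1,0,0,0.2,0],
    [1,0,0,0.1,0],
    [1,0,0,0,0],
  ],
)

```text
t: 8.15
tcp_pos: [0.5438, -0.0699, 0.0468]
tcp_rot: [0.001, 0.692, 0.721, 0.0]
wrist_force: [1.2, -1.0, -2.5]
grip_width: 0.546
grip_force: 30.0
```

Emit:
send_rows(
  deltas=[
    [1,0,0,0.1,0],
    [1,0,0,0,0],
  ],
)

```text
t: 8.4
tcp_pos: [0.5443, -0.0699, 0.0462]
tcp_rot: [0.002, 0.692, 0.721, 0.001]
wrist_force: [3.0, -0.2, 1.4]
grip_width: 0.541
grip_force: 30.0
```

Emit:
send_rows(
  deltas=[
    [1,0,0,0.1,0],
    [1,0,0,0,0],
  ],
)

```text
t: 8.65
tcp_pos: [0.5447, -0.07, 0.0458]
tcp_rot: [0.002, 0.692, 0.722, 0.001]
wrist_force: [3.9, 2.2, 6.1]
grip_width: 0.54
grip_force: 30.0
```

Contact has been made, with a small sideways load. I'll shift half a millimetre and relax the grip to let it settle.

Emit:
send_rows(
  deltas=[
    [1,0,0.05,0,0],
    [1,0,0.05,0.05,0],
    [1,0,0,0,0],
    [1,0,0,0,0],
  ],
  newtons=6,
)

```text
t: 9.15
tcp_pos: [0.5448, -0.0699, 0.045]
tcp_rot: [0.001, 0.693, 0.721, 0.001]
wrist_force: [3.0, 0.7, 7.6]
grip_width: 0.552
grip_force: 6.0
```

```bash
python3 held.py w5
```

```text
9.15 [ 0.5448 -0.0699  0.045 ] [2.9955 0.6907 7.5964] 0.5515343561027319
body y,sl,z,sl [ 0.0019 -0.0011 -0.0119  0.0913] at 0.04917215692071571 0.0007951030905318079 17880
spigot (array([ 0.0019, -0.0021, -0.0129,  0.0456]), np.float64(0.09236904947225578), np.float64(0.00039009587091312463)) xmax 0.09998548345392703 2212
head n 405 [ 0.116  -0.0194 -0.0207]
```

Settled and held: the axis is 58 mm high and aligned. Next, a firmer grip and the slide.

Emit:
send_rows(
  deltas=[
    [1,0,0,0,0],
    [1,0,0.05,-0.05,0],
    [1,0.2,0,0,0],
    [1,0.4,0,0,0],
    [1,0.4,0,0,0],
    [1,0.3,0,0,0],
    [1,0.2,0,0,0],
    [1,0,0,0,0],
  ],
  newtons=50,
)

```text
t: 10.2
tcp_pos: [0.5443, -0.0554, 0.045]
tcp_rot: [0.001, 0.692, 0.721, -0.0]
wrist_force: [2.2, -3.7, 7.0]
grip_width: 0.541
grip_force: 50.0
```

Emit:
send_rows(
  deltas=[
    [1,0.3,0,0,0],
    [1,0.3,0,0,0],
    [1,0.3,0,0,0],
    [1,0.3,0,0,0],
    [1,0,0,0,0],
  ],
)

```text
t: 10.82
tcp_pos: [0.5438, -0.0449, 0.045]
tcp_rot: [0.002, 0.692, 0.722, -0.001]
wrist_force: [1.4, -7.1, 5.8]
grip_width: 0.54
grip_force: 50.0
```

Emit:
send_rows(
  deltas=[
    [1,0.3,0,0,0],
    [1,0.3,0,0,0],
    [1,0.3,0,0,0],
    [1,0.3,0,0,0],
    [1,0,0,0,0],
  ],
)

```text
t: 11.45
tcp_pos: [0.5433, -0.0314, 0.045]
tcp_rot: [0.001, 0.693, 0.721, 0.0]
wrist_force: [2.7, -0.5, 6.7]
grip_width: 0.538
grip_force: 50.0
```

Emit:
send_rows(
  deltas=[
    [1,0.2,0,0,0],
    [1,0.2,0,0,0],
    [1,0.1,0,0,0],
    [1,0,0,0,0],
  ],
)

```text
t: 11.95
tcp_pos: [0.5432, -0.029, 0.045]
tcp_rot: [0.002, 0.692, 0.722, -0.001]
wrist_force: [0.9, -12.9, 6.3]
grip_width: 0.542
grip_force: 50.0
```

Emit:
send_rows(
  deltas=[
    [1,0.2,0,0,0],
    [1,0.2,0,0,0],
    [1,0,0,0,0],
  ],
)

```text
t: 12.32
tcp_pos: [0.5433, -0.0288, 0.0451]
tcp_rot: [0.004, 0.691, 0.723, -0.003]
wrist_force: [-1.1, -25.7, 3.8]
grip_width: 0.54
grip_force: 50.0
```

```bash
python3 held.py w6
```

```text
12.325 [ 0.5433 -0.0288  0.0451] [ -1.1429 -25.674    3.7749] 0.5401511950612156
body y,sl,z,sl [ 0.002   0.0024 -0.0124  0.0811] at 0.04828798148234665 0.000762695790464514 17097
spigot (array([    6.2326, 82322.397 ,    -0.1288, -1324.6553]), np.float64(0.09252631602625294), np.float64(0.0013943290064519593)) xmax 0.09999617004154496 6970
head n 3 [ 0.1161 -0.0221 -0.0213]
```

View pics/w6.png

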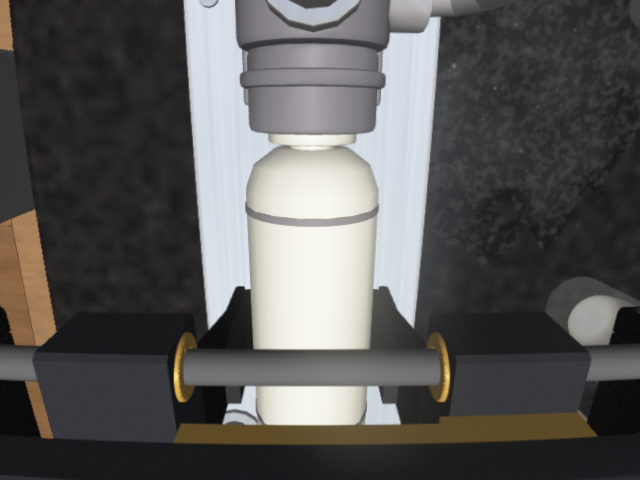

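It hit a hard stop: the force doubled from 13 to 26 N with no further motion. The picture shows the shoulder right at the collet ring, at row 145. Travel was 41 mm, as expected. Releasing, lifting and moving back to see the knob.

Emit:
send_rows(
  deltas=[
    [1,-0.25,0,0,0],
    [0.3,0,0,0,0],
    [0.1,0,0,0,0],
    [0,0,0,0,0],
    [0,0,0,-2,0],
    [0,0,0,-4,0],
    [0,0,0,-5,0],
    [0,-2,-0.5,-3,0],
  ],
)

```text
t: 13.38
tcp_pos: [0.5383, -0.0428, 0.1864]
tcp_rot: [0.0, 0.691, 0.722, 0.0]
wrist_force: [-0.1, 0.1, -1.2]
grip_width: 0.995
grip_force: 0.0
```

Emit:
send_rows(
  deltas=[
    [0.5,-4,-1,-1,0],
    [1,-5,-1.2,0,0],
    [1,-4,-1,0,0],
    [1,-2,-0.3,0,0],
    [1,0,0,0,0],
    [1,0,0,0,0],
  ],
)

```text
t: 14.12
tcp_pos: [0.5093, -0.1939, 0.1942]
tcp_rot: [-0.001, 0.692, 0.722, 0.0]
wrist_force: [-0.9, -1.2, 0.3]
grip_width: 0.403
grip_force: 0.0
```

```bash
python3 - <<'E'
from h import *
np.set_printoptions(precision=4,suppress=True)
d,s=wrist("w7");P=cloud(d,s);print(s["t"],s["tcp_pos"],s["grip_width"],s["wrist_force"]);x,y,z=[P[...,i] for i in range(3)];g=d["frame"].max(2)
k=(z>.072)&(z<.09)&(x<.53)&(x>.42)&(y<-.09)&(y>-.24);print("knob",k.sum(),np.median(P[k],0),P[k].min(0),P[k].max(0))
k=(z>.04)&(z<.06)&(x<.53)&(x>.42)&(y<-.12)&(y>-.24);Q=P[k];print("arm",len(Q),Q.min(0),Q.max(0))
k=(z>.058)&(z<.071)&(x<.53)&(x>.47)&(y<-.09)&(y>-.16);print("pivot?",k.sum(),P[k].mean(0))
k=(y<-.05)&(y>-.14)&(z>.06)&(abs(x-.545)<.03);Q=P[k];print("cart",len(Q));p=cyl(Q[(Q[:,1]>-.095)],.024,[.545,-.04,.058,0]);print(p,"ymin",np.percentile(Q[:,1],[.1,1]))
E
```

```text
14.125 [ 0.5093 -0.1939  0.1942] 0.40341343794018225 [-0.871  -1.1583  0.2885]
knob 514 [ 0.474  -0.1676  0.0824] [ 0.4643 -0.1772  0.072 ] [ 0.53   -0.0901  0.0853]
arm 1807 [ 0.4668 -0.1928  0.0496] [ 0.5153 -0.12    0.0598]
pivot? 384 [ 0.5186 -0.1125  0.065 ]
cart 8101
(array([ 0.5466, -0.0375,  0.058 , -0.    ]), np.float64(-0.07207773309596213), np.float64(0.00040342561535454055)) ymin [-0.1189 -0.1179]
```

View pics/w7.png

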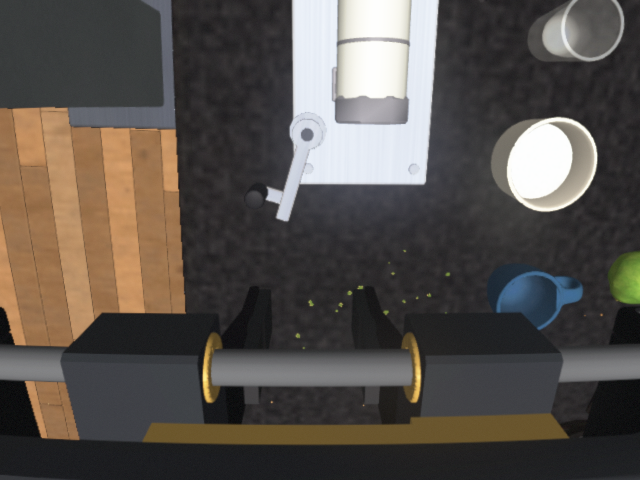

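The view shows the cartridge seated, with its axis 58 mm up and its cap rear 80 mm behind the stand origin. The pivot is at (307,132) and the black knob at (255,198), so the retainer is about 1.84 rad open with the knob at about (0.4715, -0.171). I'll grip the knob lightly and take it round its arc.

Emit:
send_rows(
  deltas=[
    [0.55,1,-1.5,0,0],
    [0.55,1.5,-2.2,0,0],
    [0.55,0,0,3,0],
    [0.55,0,0,4,0],
    [0.55,0,0,4,0],
    [0.55,0,0,2.1,0],
    [0.55,0,0,0,0],
  ],
  newtons=10,
)

```text
t: 15.05
tcp_pos: [0.4706, -0.1701, 0.0622]
tcp_rot: [-0.002, 0.692, 0.722, -0.0]
wrist_force: [0.1, -0.0, 0.9]
grip_width: 0.445
grip_force: 0.0
```

Emit:
send_rows(
  deltas=[
    [0.7,0,0,0,0],
    [0.8,0,0,0,0],
    [1,0,0,0,0],
    [1,0,0,0,0],
    [1,0,0,0,0],
  ],
)

```text
t: 15.68
tcp_pos: [0.4711, -0.1725, 0.0641]
tcp_rot: [0.0, 0.692, 0.722, -0.0]
wrist_force: [-3.7, -2.6, 5.1]
grip_width: 0.157
grip_force: 10.0
```

Emit:
send_rows(
  deltas=[
    [1,-0.48,0.69,0,0],
    [1,-0.38,0.76,0,0],
    [1,-0.25,0.8,0,0],
    [1,-0.13,0.84,0,0],
  ],
)

```text
t: 16.18
tcp_pos: [0.5028, -0.1836, 0.0637]
tcp_rot: [-0.0, 0.693, 0.721, -0.0]
wrist_force: [-3.7, -3.3, 2.8]
grip_width: 0.159
grip_force: 10.0
```

Emit:
send_rows(
  deltas=[
    [1,0.01,0.84,0,0],
    [1,0.13,0.83,0,0],
    [1,0.26,0.81,0,0],
    [1,0.38,0.75,0,0],
  ],
)

```text
t: 16.68
tcp_pos: [0.5353, -0.1736, 0.0635]
tcp_rot: [-0.0, 0.692, 0.721, 0.0]
wrist_force: [-3.7, -0.5, 3.1]
grip_width: 0.154
grip_force: 10.0
```

Emit:
send_rows(
  deltas=[
    [1,0.48,0.69,0,0],
    [1,0.59,0.61,0,0],
    [1,0.68,0.5,0,0],
    [1,0,0,0,0],
  ],
)

```text
t: 17.18
tcp_pos: [0.5525, -0.1547, 0.0635]
tcp_rot: [-0.0, 0.692, 0.722, 0.0]
wrist_force: [-1.2, -0.4, 2.1]
grip_width: 0.153
grip_force: 10.0
```

Emit:
send_rows(
  deltas=[
    [1,0.4,0.25,0,0],
    [1,0.34,0.15,0,0],
    [1,0.1,0.05,0,0],
    [1,0,0,0,0],
  ],
)

```text
t: 17.68
tcp_pos: [0.5542, -0.1505, 0.0635]
tcp_rot: [0.0, 0.692, 0.722, -0.003]
wrist_force: [-8.9, -11.6, 2.7]
grip_width: 0.15
grip_force: 10.0
```

Emit:
send_rows(
  deltas=[
    [1,0.2,0.08,0,0],
    [1,0,0,0,0],
    [1,0,0,0,0],
  ],
)

```text
t: 18.05
tcp_pos: [0.5542, -0.1486, 0.0635]
tcp_rot: [-0.0, 0.692, 0.722, -0.004]
wrist_force: [-10.0, -12.9, 3.2]
grip_width: 0.154
grip_force: 10.0
```

The retainer reached its stop, and the knob position relative to the pivot matches shut. I'll release it, lift, and look at it and the surroundings of the valve.

Emit:
send_rows(
  deltas=[
    [1,-0.25,-0.1,0,0],
    [0.7,0,0,0,0],
    [0.6,0,0,0,0],
    [0.6,0,0,-2,0],
    [0.6,0,0,-4,0],
    [0.8,0,0,-4,0],
    [1,0,0,-3,0],
    [1,0,0,0,0],
  ],
)

```text
t: 19.05
tcp_pos: [0.5585, -0.1481, 0.1961]
tcp_rot: [0.003, 0.692, 0.722, 0.002]
wrist_force: [-0.3, -0.5, -0.7]
grip_width: 0.144
grip_force: 0.0
```

```bash
python3 - <<'E'
from h import *
np.set_printoptions(precision=4,suppress=True)
d,s=wrist("w8");P=cloud(d,s);print(s["t"],s["tcp_pos"],s["tcp_rot"],s["wrist_force"]);x,y,z=[P[...,i] for i in range(3)]
k=(z>.075)&(z<.09)&(x<.6)&(x>.42)&(y<-.13)&(y>-.24);print("knob",k.sum(),P[k].min(0),P[k].max(0)) if k.any() else 0
k=(z>.04)&(z<.06)&(x<.60)&(x>.5)&(y<-.121)&(y>-.15);print("arm",k.sum(),P[k].min(0),P[k].max(0)) if k.any() else 0
d=pickle.load(open("pics/top0.pkl","rb"));P=cloud(d);x,y,z=[P[...,i] for i in range(3)]
for a in np.arange(.06,.32,.02):
    r=(y>a)&(y<=a+.02);print(round(a,2),[round(float(np.nanmax(z[r&(x>b)&(x<=b+.03)],initial=-1)),3) for b in np.arange(.42,.72,.03)])
k=(z>.088)&(z<.112)&(x<.525)&(y>.06)&(y<.12);print("grip",k.sum(),P[k].min(0),P[k].max(0),np.median(P[k],0))
E
```

```text
19.05 [ 0.5585 -0.1481  0.1961] [0.0034 0.6924 0.7215 0.0015] [-0.336  -0.5396 -0.6619]
knob 336 [ 0.549  -0.1548  0.0751] [ 0.5624 -0.141   0.0849]
arm 1428 [ 0.5001 -0.1475  0.0483] [ 0.5707 -0.1211  0.06  ]
0.06 [0.004, 0.006, 0.019, 0.105, 0.102, 0.017, 0.005, 0.005, 0.005, 0.004]
0.08 [0.005, 0.108, 0.109, 0.111, 0.111, 0.114, 0.123, 0.118, 0.009, 0.004]
0.1 [0.006, 0.106, 0.105, 0.089, 0.083, 0.016, 0.006, 0.005, 0.005, 0.003]
0.12 [0.005, 0.005, 0.006, 0.067, 0.059, 0.005, 0.007, 0.006, 0.006, -1.0]
0.14 [0.005, 0.006, 0.005, 0.048, 0.005, 0.006, 0.007, 0.006, 0.004, -1.0]
0.16 [0.005, 0.007, 0.005, 0.004, 0.006, 0.005, 0.006, 0.006, 0.001, -0.193]
0.18 [0.007, 0.005, 0.005, 0.004, 0.006, 0.009, 0.126, 0.005, 0.165, 0.173]
0.2 [0.006, 0.005, 0.006, 0.005, 0.005, 0.16, 0.164, 0.161, 0.166, 0.167]
0.22 [0.005, 0.005, 0.005, 0.005, 0.006, 0.164, 0.168, 0.159, 0.117, 0.129]
0.24 [0.006, 0.005, 0.006, 0.006, 0.005, 0.153, 0.163, 0.148, 0.095, -0.195]
0.26 [0.004, 0.007, 0.005, 0.006, 0.005, 0.005, 0.002, -1.0, -1.0, -0.193]
0.28 [0.005, 0.004, 0.006, 0.005, 0.005, 0.005, 0.005, -1.0, -1.0, -0.194]
0.3 [0.004, 0.004, 0.005, 0.004, 0.004, 0.005, 0.004, 0.003, -1.0, -1.0]
grip 211 [0.4695 0.0838 0.0886] [0.5249 0.1038 0.1088] [0.4942 0.0934 0.1024]
```

View pics/w8.png

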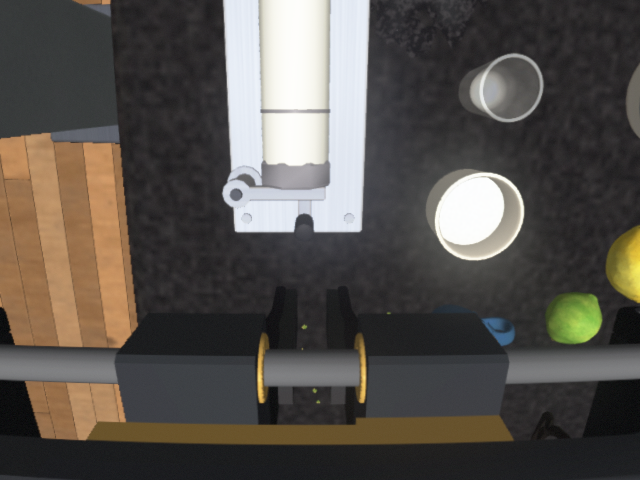

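The wrist view shows the retainer arm lying straight across behind the cap, at (235,190)–(325,193), so it is shut. The faucet's top is 0.165 m high at x > 0.57, y > 0.18, so I'll keep the tool high and push the lever near its inner part. Moving to the closed side of the lever.

Emit:
send_rows(
  deltas=[
    [1,2,-1,0,0],
    [1,4.5,-1.3,0,0],
    [1,5,-1.3,0,0],
    [1,5,-1.3,0,0],
    [1,4,-1,0,0],
    [1,1,0,0,0],
    [1,0,0,0,0],
    [1,0,0,0,0],
  ],
)

```text
t: 20.1
tcp_pos: [0.489, 0.0636, 0.1931]
tcp_rot: [0.0, 0.693, 0.721, -0.0]
wrist_force: [-0.1, -0.4, 0.1]
grip_width: 0.005
grip_force: 0.0
```

```bash
python3 - <<'E'
from h import *
np.set_printoptions(precision=4,suppress=True)
d,s=wrist("w9");P=cloud(d,s);print(s["t"],s["tcp_pos"]);x,y,z=[P[...,i] for i in range(3)]
k=(z>.090)&(z<.108)&(x<.52)&(x>.44)&(y>.05)&(y<.14)&(d["frame"].max(2)<110);print("grip",k.sum(),P[k].min(0),P[k].max(0),np.median(P[k],0))
k=(z>.104)&(z<.118)&(abs(x-.54)<.03)&(abs(y-.09)<.03);print("hub",k.sum(),np.median(P[k],0))
print(togo(s,[.4907,.0643,.092],92.3))
E
```

```text
20.1 [0.489  0.0636 0.1931]
grip 1452 [0.4731 0.0876 0.0948] [0.5192 0.1064 0.1073] [0.4915 0.0981 0.1042]
hub 273 [0.5399 0.091  0.1068]
(array([ 0.06,  0.18, 10.11]), 'turn', np.float64(-0.02))
```

View pics/w9.png

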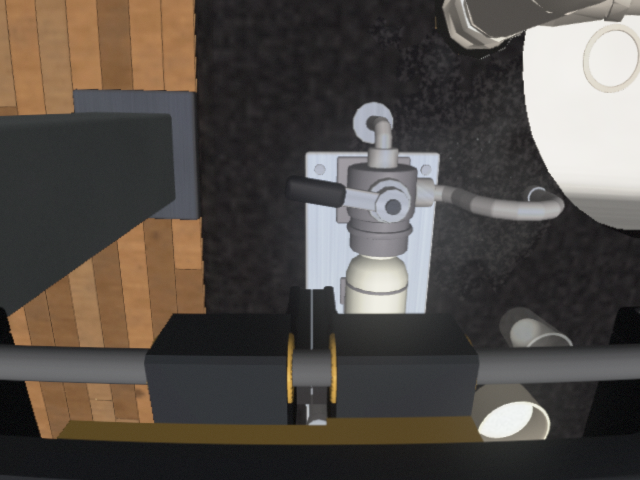

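The wrist view shows the black lever grip at (315,190), pointing across and about 0.19 rad off closed, with the hub at (392,205). The finger can come down clear of it. Lowering, then pushing along the arc.

Emit:
send_rows(
  deltas=[
    [1,0,0,3,0],
    [1,0,0,4,0],
    [1,0,0,3,0],
    [1,0,0,0,0],
    [1,0.7,0,0,0],
    [1,0.7,0,0,0],
    [1,0.7,0,0,0],
    [1,0.7,0,0,0],
  ],
)

```text
t: 21.15
tcp_pos: [0.4876, 0.0931, 0.0943]
tcp_rot: [0.001, 0.692, 0.722, 0.0]
wrist_force: [-0.1, -1.9, 0.3]
grip_width: 0.003
grip_force: 0.7
```

Emit:
send_rows(
  deltas=[
    [1,0.6,0.1,0,0],
    [1,0.6,0.15,0,0],
    [1,0.55,0.25,0,0],
    [1,0.55,0.3,0,0],
    [1,0.55,0.4,0,0],
    [1,0.5,0.45,0,0],
    [1,0,0,0,0],
  ],
)

```text
t: 22.02
tcp_pos: [0.5029, 0.1274, 0.0936]
tcp_rot: [0.0, 0.692, 0.721, 0.001]
wrist_force: [-0.6, -0.8, 0.2]
grip_width: 0.003
grip_force: 0.0
```

Emit:
send_rows(
  deltas=[
    [1,0.4,0.5,0,0],
    [1,0.4,0.6,0,0],
    [1,0,0.3,0,0],
    [1,0,0.2,0,0],
    [1,0,0,0,0],
  ],
)

```text
t: 22.65
tcp_pos: [0.5183, 0.1354, 0.0936]
tcp_rot: [0.0, 0.693, 0.721, 0.0]
wrist_force: [-0.5, -0.0, -0.5]
grip_width: 0.005
grip_force: 0.2
```

Emit:
send_rows(
  deltas=[
    [1,0,0.3,0,0],
    [1,0,0.3,0,0],
    [1,0,0.2,0,0],
    [1,0,0,0,0],
  ],
)

```text
t: 23.15
tcp_pos: [0.5202, 0.1356, 0.093]
tcp_rot: [-0.004, 0.692, 0.721, -0.005]
wrist_force: [-9.5, -0.2, 5.5]
grip_width: 0.008
grip_force: 4.7
```

```bash
cat > v.py <<'E'
from h import *
from rig import manip
np.set_printoptions(precision=4,suppress=True)
d=manip.snapshot("top");e=manip.snapshot("side")
a=np.vstack([d["frame"][190:330,160:480],e["frame"][190:330,200:520]]);cv2.imwrite("pics/c10.png",cv2.resize(a,None,fx=2,fy=2)[:,:,::-1])
for n,q in(("top",d),("side",e)):
    P=cloud(q);x,y,z=[P[...,i] for i in range(3)]
    k=(z>.09)&(z<.11)&(x>.45)&(x<.57)&(y>.1)&(y<.18)&(q["frame"].max(2)<90);print(n,k.sum(),np.median(P[k],0) if k.any() else 0)
    if k.any(): print(P[k].min(0),P[k].max(0))
E
python3 v.py
```

```text
top 0 0
side 182 [0.5274 0.1472 0.1022]
[0.5101 0.1287 0.0908] [0.5419 0.1612 0.1099]
```

The push has met the end stop. One more small push, then back off and check.

Emit:
send_rows(
  deltas=[
    [1,0,0.3,0,0],
    [1,0,0,0,0],
    [1,0,-0.8,0,0],
    [1,0,-1.2,0,0],
    [1,0,-0.5,-3,0],
    [1,0,0,-5,0],
    [1,-2,-2,-4,0],
    [1,-4,-2,0,0],
  ],
)

```text
t: 24.25
tcp_pos: [0.4693, 0.0731, 0.217]
tcp_rot: [0.004, 0.691, 0.722, 0.003]
wrist_force: [-0.3, -0.5, 0.4]
grip_width: 0.006
grip_force: 0.0
```

Emit:
send_rows(
  deltas=[
    [1,-4,0,0,0],
    [1,-3,0,0,0],
    [1,0,0,0,0],
    [1,0,0,0,0],
  ],
)

```text
t: 24.75
tcp_pos: [0.4693, 0.0036, 0.2136]
tcp_rot: [0.0, 0.693, 0.721, 0.0]
wrist_force: [-0.6, -0.2, 0.1]
grip_width: 0.004
grip_force: 0.0
```

```bash
python3 - <<'E'
from h import *
np.set_printoptions(precision=4,suppress=True)
d,s=wrist("w10");P=cloud(d,s);print(s["t"],s["tcp_pos"],s["wrist_force"]);x,y,z=[P[...,i] for i in range(3)]
k=(z>.090)&(z<.108)&(x<.60)&(x>.44)&(y>.11)&(y<.18)&(d["frame"].max(2)<110);print("grip",k.sum(),P[k].min(0),P[k].max(0),np.median(P[k],0))
k=(z>.104)&(z<.118)&(abs(x-.54)<.03)&(abs(y-.09)<.02);print("hub",k.sum(),np.median(P[k],0))
k=(y<-.01)&(y>-.1)&(z>.06)&(z<.09)&(abs(x-.545)<.03);Q=P[k];print(len(Q),cyl(Q,.024,[.545,-.04,.058,0]) if len(Q)>100 else 0)
E
```

```text
24.75 [0.4693 0.0036 0.2136] [-0.6272 -0.1674  0.0661]
grip 1501 [0.5299 0.1127 0.0947] [0.5468 0.1545 0.1073] [0.5369 0.1374 0.1042]
hub 326 [0.5396 0.0907 0.1067]
3905 (array([ 0.5456, -0.0425,  0.0578, -0.0023]), np.float64(-0.038207874374465024), np.float64(0.00038503499543866837))
```

```bash
python3 v.py
```

```text
top 0 0
side 123 [0.5336 0.1467 0.1022]
[0.528  0.1263 0.0929] [0.542  0.1611 0.1055]
```

By numbers alone, the lever is in line with the stand axis, within about 0.02 rad. The cartridge axis is at 58 mm and aligned, and the robot touches nothing.

```bash
python3 -c "
from rig import manip
print(manip.job_done())"
```

```text
the job is handed in; nothing more can be done
None
```

The job is handed in at about 25 s of the 54 s allowed, with no verdict returned: by my measurements the cartridge is bottomed in the collet, the retainer shut and then the valve open in line, and the glass, ramekin and mug were not touched; I viewed 11 pictures, one over the limit of 10.

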